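Return the forming stakes to their tray in reverse order

ROBOT

A 6-joint arm with a two-finger parallel gripper is mounted at the origin on the work surface. World frame = base frame: x ahead of the robot, y to its left, z up, the work surface at z = 0. Lengths are in mm, angles in rad, forces in N, time in s.
With the tool pointing down it reaches from about 350 to 975 mm from the base axis. Payload 7.1 kg.
Tool frame: the origin (TCP) lies midway between the tips of the shut fingers; the grasp point (between the pads) lies 19 mm behind it (ctrl.grip_depth is the distance from the TCP to the grasp point, in mm); z points along the fingers, y is the line along which they close (so a half turn about z gives the same grasp; the last joint's range is limited). The gripper opens to 88 mm and grips with 3 to 60 N. Pads are 20 mm wide; open, the fingers measure 115 mm over their backs; the gripper's body (75 mm by 178 mm) begins 61 mm behind the grasp point.
Start: joints at [-1.157, 0.423, 1.63, -0, 1.089, -0.019], TCP at [262.149, -567.347, 222.675] pointing down, gripper open.
Joint ranges: [-3, 3], [-0.9, 2.11], [0.09, 2.58], [-1.31, 4.45], [0.11, 2.69], [-2.54, 2.54]. Speed limits (rad/s): [2.39, 2.39, 3.01, 3.14, 3.14, 3.14].

INTERFACE

Orientations are given as a rotation vector (axis times angle).
In Python, from workcell import ctrl, cams gives the robot as it stands.
- The arm moves only by the tool move_arm, never from a script. Its argument "steps" is a list of rows, each a list of 3 entries, a list of its own where there are three numbers: the shift along the tool's x, y, z in units of 25 mm (1.0 is 25 mm), then the turn about the tool's z in units of 5 degrees (1.0 is 5 degrees), then the closure, from 0 (fully open) to 1 (shut). A call has 1 to 20 rows; each row shifts and turns the commanded pose from where the row before left it, along the tool's axes as they then stand; what a row does not reach is not made up. A row lasts 1/12 s, in which the tool goes at most 41.7 mm and 7.16 degrees, less where a joint would pass 70% of its speed; a pose out of reach is approached as far as the arm can. A call is refused whole if a number of a shift passes 1 or a number of a turn 1, either way. A call with a gripper value outside its range is refused whole. The fingers move at their own pace and stop on an object; the grip force is fixed at half the most. Time passes only in rows, so rows that do not move let the fingers close. It gives the time, the measured TCP pose, the force, the opening and the grip force at its end, in the units of the state.
- ctrl.get_obs(): the state, without advancing time (a new reading comes with each control period).
- cams.get_image(name): name is "side" or "top"; returns a dict with "image" (420x560x3 uint8, red, green, blue), "camera_matrix" (3x3 intrinsics, pixels), "xyz" and "rotation" of the camera in the world. Camera axes: x right, y down, z forward; pixel columns grow to the right and rows downward; lengths in mm; the calibration is good to about 2 mm. A picture is of the moment at which its call begins. There is no depth.
- ctrl.close_job(): hands the job in; it is judged then, once.
Trained networks look in the newest picture that a camera, given by its name, has taken for a name from the list of things; names that differ only in an ending like _2 or _b are one class to them, and where a whole thing is asked for, a point or a joint stands for the part that bears it (a point fixed in the world has none). Each returns a list of dicts, best first, with "p" (0 to 1); they miss things now and then, are a little off and sometimes report something else, mostly with a low value. They report only what shows in the picture. A call takes as long as a camera call. They do not tell look-alikes from the thing itself.
- cams.boxes_of(camera, thing): "rect" ([centre column, centre row, width, height] in pixels, round what is visible of it).
- cams.cut_out(camera, thing): "pixels" (420x560 bool, what is visible of it) and "rect" ([centre column, centre row, width, height] in pixels, round what is visible of it).
The state is a dict: "t": time; "qpos": joint angles; "qvel": joint speeds; "joint_torque": joint torques, N m; "ee_pos": TCP position; "orientation": TCP orientation; "ft_force": force on the tool from outside, world axes, zero at the start; "moment": the same for the moment, N m; "width": finger opening in mm; "grasp_force": force on a finger pad.
Only numpy, scipy, OpenCV 4.12 (cv2) and the standard library are available. Lean on these libraries where they do the work, as an engineer would, in place of code of your own. Each camera call takes 0.05 s, during which the arm holds its last target. There are 200 camera calls.

TASK

Move the four steel forming stakes from the cups of the steel stand into the four pockets of the light wooden tray, reversing the order of the row: seen from the robot, the stake at the left end of the stand goes into the right-end pocket of the tray, the second from the left into the second from the right, and so on. Set each one down (do not drop it or knock any over) so that it stands upright, flat on the floor of its own pocket.

Things in the scene. Friction and masses are not known exactly. Their poses are not given: they have to be found in the camera images.
- mushroom: Mushroom-headed forming stake, the widest. Loose, steel, 0.2 to 0.37 kg, upright in a cup of the stand at the start. Origin: centre of the foot's underside, z up. Foot 40 mm in diameter, 10 mm high; stem 15 mm in diameter up to height 46 mm; head: disc 36 mm in diameter, rim upright from 46 to 60 mm, low dome to 72 mm. Grip the rim.
- cone: Cone-headed forming stake, the tallest. Loose, steel, 0.2 to 0.37 kg, upright in a cup of the stand at the start. Origin: centre of the foot's underside, z up. Foot 40 mm in diameter, 10 mm high; stem 15 mm in diameter up to height 46 mm; head: collar 26 mm in diameter, upright from 46 to 62 mm, then a pointed cone to 90 mm. Grip the collar.
- square: Square-headed forming stake. Loose, steel, 0.2 to 0.37 kg, upright in a cup of the stand at the start. Origin: centre of the foot's underside, z up. Foot 40 mm in diameter, 10 mm high; stem 15 mm in diameter up to height 46 mm; head: flat-topped block 28 x 28 mm from 46 to 66 mm, faces along the stake's x and y. Grip two parallel faces.
- slim: Slim round-ended forming stake, the narrowest. Loose, steel, 0.2 to 0.37 kg, upright in a cup of the stand at the start. Origin: centre of the foot's underside, z up. Foot 40 mm in diameter, 10 mm high; stem 15 mm in diameter up to height 46 mm; head: post 20 mm in diameter, upright from 46 to 64 mm, half-ball to 74 mm. Grip the post.
- cup_mushroom: Fixed square cup of dark wood, 64 x 64 mm outside, 54 mm inside, rim 18 mm and inner floor 5 mm above its origin (centre of its underside). One of four alike in a row on the steel stand: the one in which the mushroom stake stands at the start, so it marks where in the row that stake began. Axes parallel to the stand's.
- cup_cone: Fixed square cup of dark wood, 64 x 64 mm outside, 54 mm inside, rim 18 mm and inner floor 5 mm above its origin (centre of its underside). One of four alike in a row on the steel stand: the one in which the cone stake stands at the start, so it marks where in the row that stake began. Axes parallel to the stand's.
- cup_square: Fixed square cup of dark wood, 64 x 64 mm outside, 54 mm inside, rim 18 mm and inner floor 5 mm above its origin (centre of its underside). One of four alike in a row on the steel stand: the one in which the square stake stands at the start, so it marks where in the row that stake began. Axes parallel to the stand's.
- cup_slim: Fixed square cup of dark wood, 64 x 64 mm outside, 54 mm inside, rim 18 mm and inner floor 5 mm above its origin (centre of its underside). One of four alike in a row on the steel stand: the one in which the slim stake stands at the start, so it marks where in the row that stake began. Axes parallel to the stand's.
- stand: Fixed dark steel base plate, 80 x 274 x 4 mm, carrying the four cups in one row. Origin: centre of its underside; z up, y along the row towards the robot's left (within 0.4 rad). Cup centres are at y = -99, -33, +33 and +99 mm, x = 0, z = 4 mm in its frame; each cup holds one stake at the start.
- tray: Fixed tray of light wood, 72 x 270 x 18 mm, empty at the start, left or right of the stand. Four pockets in one row, each 60 x 60 mm inside, walls 6 mm thick, floor 6 mm above the origin. Origin: centre of its underside; z up, y along the row towards the robot's left (within 0.4 rad). Pocket centres at y = -99, -33, +33 and +99 mm, x = 0 in its frame.
Things that resemble listed ones, but are neither listed nor needed, are in the scene too. Leave any turquoise look-alike of the slim alone.

How it is judged (in metres and radians):
At the end, for the whole second after the job is handed in: Each stake stands in the pocket mirroring its starting cup (y in the stand frame becomes -y in the tray frame), within 13 mm of the pocket centre along each tray axis, foot within 3 mm of the floor height, tilted under 0.08 rad, at rest (under 20 mm/s, 0.2 rad/s), fingers off it (((y of cup_mushroom in the frame of stand between -0.119 and -0.079 m and y of mushroom in the frame of tray between 0.086 and 0.112 m) or (y of cup_mushroom in the frame of stand between -0.053 and -0.013 m and y of mushroom in the frame of tray between 0.02 and 0.046 m) or (y of cup_mushroom in the frame of stand between 0.013 and 0.053 m and y of mushroom in the frame of tray between -0.046 and -0.02 m) or (y of cup_mushroom in the frame of stand between 0.079 and 0.119 m and y of mushroom in the frame of tray between -0.112 and -0.086 m)) and x of mushroom in the frame of tray between -0.013 and 0.013 m and z of mushroom in the frame of tray between 0.003 and 0.009 m and angle between each of mushroom, cone, square, slim's own z axis and vertical below 0.08 rad and linear speed of each of mushroom, cone, square, slim below 0.02 m/s and angular speed of each of mushroom, cone, square, slim below 0.2 rad/s and contact force between each of mushroom, cone, square, slim and the fingers below 0.1 N and ((y of cup_cone in the frame of stand between -0.119 and -0.079 m and y of cone in the frame of tray between 0.086 and 0.112 m) or (y of cup_cone in the frame of stand between -0.053 and -0.013 m and y of cone in the frame of tray between 0.02 and 0.046 m) or (y of cup_cone in the frame of stand between 0.013 and 0.053 m and y of cone in the frame of tray between -0.046 and -0.02 m) or (y of cup_cone in the frame of stand between 0.079 and 0.119 m and y of cone in the frame of tray between -0.112 and -0.086 m)) and x of cone in the frame of tray between -0.013 and 0.013 m and z of cone in the frame of tray between 0.003 and 0.009 m and ((y of cup_square in the frame of stand between -0.119 and -0.079 m and y of square in the frame of tray between 0.086 and 0.112 m) or (y of cup_square in the frame of stand between -0.053 and -0.013 m and y of square in the frame of tray between 0.02 and 0.046 m) or (y of cup_square in the frame of stand between 0.013 and 0.053 m and y of square in the frame of tray between -0.046 and -0.02 m) or (y of cup_square in the frame of stand between 0.079 and 0.119 m and y of square in the frame of tray between -0.112 and -0.086 m)) and x of square in the frame of tray between -0.013 and 0.013 m and z of square in the frame of tray between 0.003 and 0.009 m and ((y of cup_slim in the frame of stand between -0.119 and -0.079 m and y of slim in the frame of tray between 0.086 and 0.112 m) or (y of cup_slim in the frame of stand between -0.053 and -0.013 m and y of slim in the frame of tray between 0.02 and 0.046 m) or (y of cup_slim in the frame of stand between 0.013 and 0.053 m and y of slim in the frame of tray between -0.046 and -0.02 m) or (y of cup_slim in the frame of stand between 0.079 and 0.119 m and y of slim in the frame of tray between -0.112 and -0.086 m)) and x of slim in the frame of tray between -0.013 and 0.013 m and z of slim in the frame of tray between 0.003 and 0.009 m); the robot touches nothing.
It fails at once if a stake is knocked over (tilted more than 45 degrees) (angle between any of mushroom, cone, square, slim's own z axis and vertical above 0.785 rad).
It fails at once if a stake is dropped or flung (faster than 0.75 m/s while the fingers do not hold it, a free fall of about 30 mm) ((linear speed of mushroom above 0.75 m/s and contact force between mushroom and the fingers below 0.1 N) or (linear speed of cone above 0.75 m/s and contact force between cone and the fingers below 0.1 N) or (linear speed of square above 0.75 m/s and contact force between square and the fingers below 0.1 N) or (linear speed of slim above 0.75 m/s and contact force between slim and the fingers below 0.1 N)).
It also fails if it takes over 112 s, if anything falls off the work surface, if the arm or the gripper's body presses on something with over 40 N, if the wrist force passes 120 N, or if a joint passes its speed limit or range.

## Working session

There is one attempt and no reset: what is moved stays moved. The work goes in short steps, Python scripts to look and compute and a tool call to move; the robot and the scene stay as the last step left them, time stands still between calls to the robot, and variables do not carry over. Pictures are saved under pics/ and viewed, at most 14 in all, crops included, and the job is handed in when it is done.

Besides the shell and the picture viewer there is one more tool, called after "Request:" by a JSON object that holds its "method" and its "body". move_arm: Moves the arm, as the interface text tells. Its arguments: {"type":"object","properties":{"steps":{"type":"array"}},"required":["steps"]}

```bash
mkdir -p pics
cat > h.py <<'E'
import numpy as np, cv2
from workcell import ctrl, cams
E
python3 - <<'E'
from h import *
for n in ("side","top"):
    d=cams.get_image(n); cv2.imwrite(f"pics/{n}0.png",d["image"][:,:,::-1])
    print(n,d["camera_matrix"],d["xyz"],d["rotation"])
    for t in ("mushroom","cone","square","slim","stand","tray","cup_slim"):
        print(t,[(np.round(b["rect"]).tolist(),round(b["p"],2)) for b in cams.boxes_of(n,t)])
o=ctrl.get_obs();print(o["ee_pos"],o["orientation"],o["width"],o["t"])
E
```

```text
side [[460.81731786   0.         277.83881238]
 [  0.         460.81731786 206.4993261 ]
 [  0.           0.           1.        ]] [ 73.67586737 556.63837726 713.75975867] [-0.79955424  2.53970319 -1.12155281]
mushroom [([322.0, 173.0, 16.0, 32.0], 0.77), ([345.0, 142.0, 7.0, 29.0], 0.26)]
cone [([344.0, 143.0, 16.0, 32.0], 0.85)]
square [([309.0, 189.0, 18.0, 36.0], 0.88)]
slim [([282.0, 154.0, 21.0, 23.0], 0.85), ([302.0, 129.0, 14.0, 26.0], 0.72), ([337.0, 158.0, 12.0, 24.0], 0.62), ([374.0, 181.0, 18.0, 29.0], 0.56), ([338.0, 122.0, 14.0, 23.0], 0.56)]
stand []
tray [([205.0, 310.0, 106.0, 131.0], 0.81), ([325.0, 180.0, 24.0, 24.0], 0.58)]
cup_slim [([338.0, 167.0, 25.0, 21.0], 0.51)]
top [[430.41014078   0.         275.38848332]
 [  0.         430.41014078 209.5357231 ]
 [  0.           0.           1.        ]] [422.8269536  -37.64136462 961.75972471] [-2.17790812  2.16453448 -0.0836028 ]
mushroom [([357.0, 217.0, 24.0, 17.0], 0.71)]
cone [([418.0, 212.0, 20.0, 20.0], 0.55)]
square [([329.0, 220.0, 24.0, 18.0], 0.83), ([384.0, 215.0, 35.0, 33.0], 0.58)]
slim [([420.0, 151.0, 22.0, 14.0], 0.85), ([366.0, 163.0, 18.0, 21.0], 0.72), ([459.0, 183.0, 29.0, 17.0], 0.72), ([386.0, 266.0, 18.0, 14.0], 0.67), ([386.0, 219.0, 23.0, 18.0], 0.53), ([418.0, 213.0, 21.0, 16.0], 0.36)]
stand [([370.0, 218.0, 125.0, 46.0], 0.64)]
tray [([168.0, 225.0, 128.0, 60.0], 0.71)]
cup_slim [([386.0, 218.0, 34.0, 33.0], 0.62)]
[ 262.15065888 -567.35716171  222.70533533] [ 3.06827469e+00  6.74538874e-01 -1.08458338e-06] 88.01406569920412 0.8
```

Run:
```python
import cv2,numpy as np
a=cv2.imread("pics/top0.png")[130:290,80:500]; cv2.imwrite("pics/c0.png",cv2.resize(a,(798,304),interpolation=2))
b=cv2.imread("pics/side0.png")[100:400,130:410]; cv2.imwrite("pics/c1.png",cv2.resize(b,(560,600),interpolation=2))
```

```text
(no output)
```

View pics/c0.png

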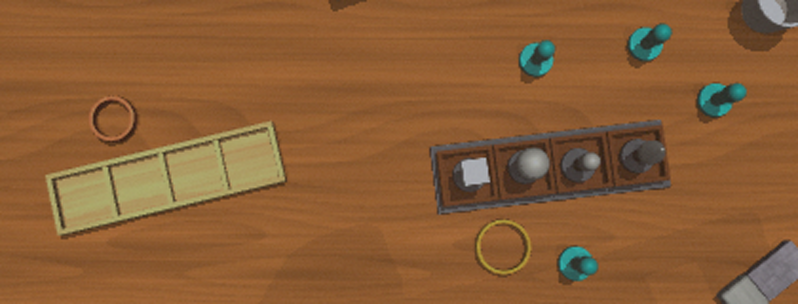

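View pics/c1.png

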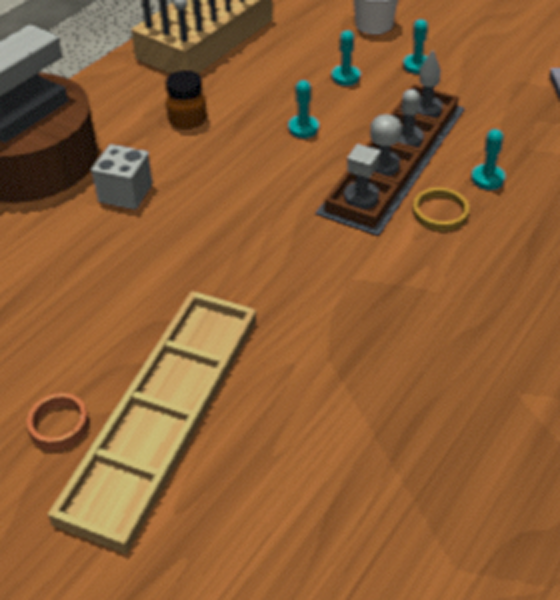

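The top view reads, left to right on the steel stand: square (329,220), mushroom (357,217), slim (388,215) and cone (418,212). The slim look-alikes are the turquoise ones at (420,151), (366,163), (459,183) and (386,266). The steel slim at (388,215) in the cup is the one to take. The tray is at left, around (168,225).

```bash
cat >> h.py <<'E'
from scipy.optimize import minimize, least_squares
from scipy.spatial.transform import Rotation as R
H={"mushroom":[(20,0,10),(7.5,10,46),(18,46,60),(9,60,71)],"cone":[(20,0,10),(7.5,10,46),(13,46,62),(13,62,90)],
   "slim":[(20,0,10),(7.5,10,46),(10,46,64),(7,64,73)],"square":[(20,0,10),(7.5,10,46),(0,46,66)]}
def P(d,X):
    r=R.from_rotvec(d["rotation"]).as_matrix() if np.size(d["rotation"])==3 else np.array(d["rotation"])
    c=(np.atleast_2d(X)-d["xyz"])@r
    p=c@np.array(d["camera_matrix"]).T
    return p[:,:2]/p[:,2:]
def sil(d,n,x,y,z,yaw,skip=0):
    m=np.zeros((420,560),np.uint8);a=np.linspace(0,2*np.pi,24,endpoint=False)
    for r,z0,z1 in H[n][skip:]:
        if r: c=np.c_[r*np.cos(a),r*np.sin(a)]; c2=c*(0.05 if z1==90 else 0.75 if z1 in(71,73) else 1); 
        else:
            q=yaw+np.pi/4+np.arange(4)*np.pi/2; c=c2=19.8*np.c_[np.cos(q),np.sin(q)]
        V=np.r_[np.c_[c,0*c[:,0]+z0],np.c_[c2,0*c[:,0]+z1]]+[x,y,z]
        p=P(d,V); cv2.fillConvexPoly(m,cv2.convexHull(np.round(p*16).astype(np.int32)),1,shift=4)
    return m>0
def tri(ds,ps):
    return least_squares(lambda X:np.r_[tuple(P(d,X)[0]-p for d,p in zip(ds,ps))],[450,0,30])
def ray(d,p,z):
    return least_squares(lambda q:P(d,[q[0],q[1],z])[0]-p,[450,0]).x
E
cat > m1.py <<'E'
from h import *
ds={n:cams.get_image(n) for n in("side","top")}
def corners(mask):
    c=max(cv2.findContours(mask.astype(np.uint8),0,2)[0],key=cv2.contourArea); h=cv2.convexHull(c)
    for e in np.arange(1,40,.5):
        q=cv2.approxPolyDP(h,e,True)
        if len(q)==4: return q[:,0].astype(float)
# tray & stand rim rect: fit by mask overlap, free z
def rect(d,x,y,yaw,z0,z1,w,l):
    c,s=np.cos(yaw),np.sin(yaw); q=np.array([[w,l],[w,-l],[-w,-l],[-w,l]])/2@np.array([[c,s],[-s,c]])+[x,y]
    V=np.r_[np.c_[q,np.full(4,z0)],np.c_[q,np.full(4,z1)]]
    m=np.zeros((420,560),np.uint8);cv2.fillConvexPoly(m,cv2.convexHull(np.round(P(d,V)*16).astype(np.int32)),1,shift=4);return m>0
iou=lambda a,b:(a&b).sum()/max(1,(a|b).sum())
masks={}
for n in ds:
    m=cams.cut_out(n,"tray"); masks[n]=m[0]["pixels"]; print("tray",n,m[0]["p"],m[0]["rect"],corners(masks[n]).tolist())
x0,y0=ray(ds["top"],[168,225],10)
f=lambda v:-sum(iou(rect(ds[n],v[0],v[1],v[2]/100,v[3],v[3]+18,72,270),masks[n]) for n in ds)
b=min((minimize(f,[x0,y0,s,1],method="Nelder-Mead",options=dict(initial_simplex=np.array([x0,y0,s,1])+np.r_[np.zeros((1,4)),np.diag([12,12,8,8])])) for s in(-25,-10,10,25)),key=lambda r:r.fun)
print("tray x,y,yaw*100,z",b.x.round(1),-b.fun/2)
t=b.x
for y in(99,33,-33,-99): print("pocket",y,[round(t[0]-np.sin(t[2]/100)*y,1),round(t[1]+np.cos(t[2]/100)*y,1)])
for n in("square","mushroom","slim","cone"):
    M={}
    for c in ds:
        L=cams.cut_out(c,n)
        for m in L:  # grey stake only
            if n=="slim":
                px=ds[c]["image"][m["pixels"]].mean(0); 
                if px[1]-px[0]>25: continue
            M[c]=m["pixels"];print(n,c,np.round(m["rect"]),round(m["p"],2));break
    if len(M)<2: print("missing",n);continue
    r0=np.argwhere(M["top"]).mean(0)[::-1]; x0,y0=ray(ds["top"],r0,55)
    g=lambda v:-sum(iou(sil(ds[c],n,v[0],v[1],v[2],v[3]/20),M[c]) for c in ds)
    s=np.array([x0,y0,9,0.]); b=min((minimize(g,s+[0,0,0,q],method="Nelder-Mead",options=dict(initial_simplex=s+[0,0,0,q]+np.r_[np.zeros((1,4)),np.diag([10,10,8,4])])) for q in(0,5)),key=lambda r:r.fun)
    print(n,b.x.round(1),"yaw",b.x[3]/20,-b.fun/2)
E
python3 m1.py
```

```text
tray side 0.56 [204.2, 310.2, 105.3, 129.9] [[255.0, 255.0], [193.0, 375.0], [157.0, 362.0], [224.0, 247.0]]
tray top 0.61 [168.4, 223.4, 131.1, 62.2] [[223.0, 194.0], [230.0, 226.0], [110.0, 253.0], [105.0, 221.0]]
tray x,y,yaw*100,z [474.9 213.   24.   -3.1] 0.9643925745359399
pocket 99 [np.float64(451.3), np.float64(309.2)]
pocket 33 [np.float64(467.0), np.float64(245.1)]
pocket -33 [np.float64(482.7), np.float64(181.0)]
pocket -99 [np.float64(498.5), np.float64(116.9)]
square side [311. 187.  20.  30.] 0.95
square top [328. 222.  22.  16.] 0.81
square [ 479.5 -140.6    9.     7.1] yaw 0.353524426462358 0.8083020814731036
mushroom side [323. 173.  20.  34.] 0.65
mushroom top [358. 217.  24.  15.] 0.72
mushroom [ 489.8 -204.8    9.3    3.4] yaw 0.17205042126185077 0.7978379329595379
slim side [336. 157.   9.  28.] 0.69
slim top [386. 218.  25.  18.] 0.82
slim [ 491.1 -263.1   15.1    3.3] yaw 0.1650430463824705 0.7617767884611905
cone side [345. 143.  11.  31.] 0.82
cone top [418. 214.  20.  16.] 0.9
cone [ 502.5 -331.8   13.5    2.1] yaw 0.10649158883680095 0.7822089062603903
```

```bash
cat > ov.py <<'E'
from h import *
S={"square":(479.5,-140.6,9,.35),"mushroom":(489.8,-204.8,9,0),"slim":(491.1,-263.1,9,0),"cone":(502.5,-331.8,9,0)}
out=[]
for c,(u,v) in(("top",(310,190)),("side",(285,118))):
    d=cams.get_image(c);k=6
    im=cv2.resize(d["image"][v:v+(50 if c=="top" else 100),u:u+130][:,:,::-1],None,fx=k,fy=k,interpolation=cv2.INTER_CUBIC)
    if c=="top":
        g=d["image"][205:235,315:345].min(2)>150
        w=np.argwhere(g)[:,::-1]+[315,205]; 
        X=np.array([ray(d,p,75) for p in w.astype(float)]); r=cv2.minAreaRect(X.astype(np.float32)); print("square top",X.mean(0),r,len(w))
    for n,s in S.items():
        m=sil(d,n,*s,skip=2 if c=="top" else 0)[v:v+100,u:u+130].astype(np.uint8)
        m=cv2.resize(m,None,fx=k,fy=k,interpolation=cv2.INTER_NEAREST)
        cv2.drawContours(im,cv2.findContours(m,0,2)[0],-1,(0,255,255),1)
    if c=="side": im=cv2.resize(im,None,fx=.48,fy=.48)
    cv2.imwrite(f"pics/ov_{c}.png",im); out.append(im)
w=max(i.shape[1] for i in out)
cv2.imwrite("pics/ov.png",np.vstack([cv2.copyMakeBorder(i,0,0,0,w-i.shape[1],0) for i in out]))
E
python3 ov.py
```

```text
square top [ 480.25719211 -140.06916686] ((480.1881408691406, -140.04296875), (26.24163818359375, 26.329761505126953), 8.481710433959961) 165
```

View pics/ov.png

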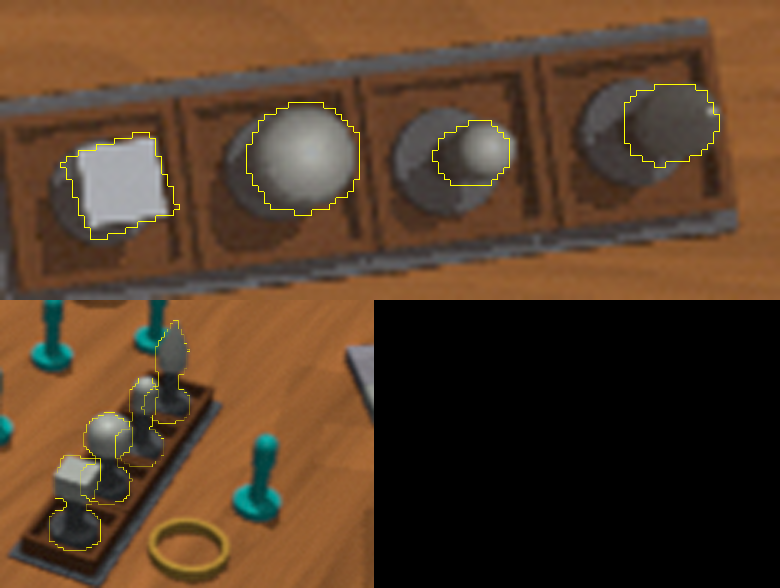

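The overlay matches all four stakes to about 2 mm. Base z measured about 9, as expected for stand 4 + cup 5. The top of the square block is turned 0.148 rad. I'll turn the tool to close along that direction and keep that orientation throughout.

Create go.py:
```python
import sys
from h import *
o=ctrl.get_obs(); T=np.array([float(a) for a in sys.argv[1:4]])
r=R.from_rotvec(o["orientation"]).as_matrix()
print("t",round(o["t"],2),"pos",np.round(o["ee_pos"],1),"xang",round(np.arctan2(r[1,0],r[0,0]),3),"tilt",round(np.arccos(-r[2,2]),4),"w",round(o["width"],1),"gf",round(o["grasp_force"],1),"F",np.round(o["ft_force"],1))
print("units",np.round(r.T@(T-o["ee_pos"])/25,2))
```

```text
(no output)
```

Request:
{"method": "move_arm", "body": {"steps": [[[0,0,0],-0.98,0],[[0,0,0],-0.98,0],[[0,0,0],-0.98,0],[[0,0,0],-0.98,0],[[0,0,0],-0.98,0],[[0,0,0],-0.98,0],[[0,0,0],-0.98,0],[[0,0,0],-0.98,0],[[0,0,0],-0.98,0],[[0,0,0],-0.98,0],[[0,0,0],-0.98,0],[[0,0,0],-0.98,0],[[0,0,0],-0.98,0],[[0,0,0],-0.98,0],[[0,0,0],-0.98,0],[[0,0,0],0,0]]}}

```text
t: 2.83
ee_pos: [263.6, -566.1, 222.4]
orientation: [2.05, 2.38, 0.005]
ft_force: [6.3, 3.0, -1.2]
width: 87.9
grasp_force: 3.0
```

```bash
python3 go.py 480 -140.5 130
```

```text
t 2.83 pos [ 263.6 -566.1  222.4] xang 1.72 tilt 0.0032 w 87.9 gf 3.0 F [ 6.3  3.  -1.2]
units [15.55 11.07  3.75]
```

Request:
{"method": "move_arm", "body": {"steps": [[[0.78,0.55,0.1],0,0],[[0.78,0.55,0.1],0,0],[[0.78,0.55,0.1],0,0],[[0.78,0.55,0.1],0,0],[[0.78,0.55,0.1],0,0],[[0.78,0.55,0.1],0,0],[[0.78,0.55,0.1],0,0],[[0.78,0.55,0.1],0,0],[[0.78,0.55,0.1],0,0],[[0.78,0.55,0.1],0,0],[[0.78,0.55,0.1],0,0],[[0.78,0.55,0.1],0,0],[[0.78,0.55,0.1],0,0],[[0.78,0.55,0.1],0,0],[[0.78,0.55,0.1],0,0],[[0.78,0.55,0.1],0,0],[[0.78,0.55,0.1],0,0],[[0.78,0.55,0.1],0,0],[[0.75,0.6,0.1],0,0],[[0,0,0],0,0]]}}

```text
t: 4.5
ee_pos: [469.9, -161.0, 175.0]
orientation: [2.052, 2.379, 0.001]
ft_force: [-0.5, 0.1, 0.4]
width: 87.7
grasp_force: 0.0
```

```bash
python3 go.py 480 -140.5 46
```

```text
t 4.5 pos [ 469.9 -161.   175. ] xang 1.718 tilt 0.0008 w 87.7 gf 0.0 F [-0.5  0.1  0.4]
units [0.75 0.51 5.16]
```

Request:
{"method": "move_arm", "body": {"steps": [[[0.75,0.5,0.2],0,0],[[0,0,0.7],0,0],[[0,0,0.7],0,0],[[0,0,0.7],0,0],[[0,0,0.7],0,0],[[0,0,0.7],0,0],[[0,0,0.6],0,0],[[0,0,0.5],0,0],[[0,0,0.36],0,0],[[0,0,0],0,0.3],[[0,0,0],0,0.5],[[0,0,0],0,0.7],[[0,0,0],0,1],[[0,0,0],0,1],[[0,0,0],0,1],[[0,0,0],0,1],[[0,0,0],0,1],[[0,0,0],0,1]]}}

```text
t: 6.0
ee_pos: [478.3, -143.2, 46.3]
orientation: [2.055, 2.376, 0.0]
ft_force: [2.0, 0.9, 0.5]
width: 31.3
grasp_force: 1.3
```

```bash
python3 go.py 480 -140.5 146
```

```text
t 6.0 pos [ 478.3 -143.2   46.3] xang 1.716 tilt 0.0002 w 31.3 gf 1.3 F [2.  0.9 0.5]
units [ 0.1   0.09 -3.99]
```

Request:
{"method": "move_arm", "body": {"steps": [[[0,0,0],0,1],[[0,0,0],0,1],[[0,0,0],0,1],[[0,0,0],0,1]]}}

```text
t: 6.33
ee_pos: [478.6, -143.3, 46.3]
orientation: [2.054, 2.376, 0.001]
ft_force: [1.3, -0.6, 0.1]
width: 28.0
grasp_force: 30.0
```

```bash
python3 go.py 480 -140.5 146
```

```text
t 6.33 pos [ 478.6 -143.3   46.3] xang 1.716 tilt 0.0008 w 28.0 gf 30.0 F [ 1.3 -0.6  0.1]
units [ 0.1   0.07 -3.99]
```

Request:
{"method": "move_arm", "body": {"steps": [[[0,0,-0.3],0,1],[[0,0,-0.5],0,1],[[0,0,-0.8],0,1],[[0,0,-0.8],0,1],[[0,0,-0.8],0,1],[[0,0,-0.8],0,1],[[0,0,0],0,1]]}}

```text
t: 6.92
ee_pos: [479.6, -143.7, 149.3]
orientation: [2.052, 2.373, 0.003]
ft_force: [0.9, -0.2, -3.0]
width: 28.0
grasp_force: 30.0
```

```bash
python3 go.py 499 114.5 146
```

```text
t 6.92 pos [ 479.6 -143.7  149.3] xang 1.716 tilt 0.0045 w 28.0 gf 30.0 F [ 0.9 -0.2 -3. ]
units [10.11  2.26  0.12]
```

Request:
{"method": "move_arm", "body": {"steps": [[[0.4,0.1,0],0,1],[[0.8,0.18,0],0,1],[[0.8,0.18,0],0,1],[[0.8,0.18,0],0,1],[[0.8,0.18,0],0,1],[[0.8,0.18,0],0,1],[[0.8,0.18,0],0,1],[[0.8,0.18,0],0,1],[[0.8,0.18,0],0,1],[[0.8,0.18,0],0,1],[[0.8,0.18,0],0,1],[[0.8,0.18,0],0,1],[[0.6,0.14,0],0,1],[[0.31,0.04,0],0,1],[[0,0,0],0,1],[[0,0,0],0,1]]}}

```text
t: 8.25
ee_pos: [496.5, 115.1, 145.1]
orientation: [-2.053, -2.377, 0.003]
ft_force: [0.5, -0.7, -3.4]
width: 27.9
grasp_force: 30.0
```

```bash
python3 go.py 499 114.5 43
cat > ovt.py <<'E'
import sys
from h import *
# overlay tray + held stake model (name x y z yaw)
n=sys.argv[1]; s=[float(a) for a in sys.argv[2:6]]; fn=sys.argv[6]; out=[]
X,Y,W=474.9,213.,.24
for c,h in(("top",300),("side",300)):
    d=cams.get_image(c); p=P(d,[s[0],s[1],s[2]+30])[0].astype(int)
    u=int(np.clip(p[0]-65,0,430)); v=int(np.clip(p[1]-37,0,345)); k=6 if c=="top" else 4
    im=cv2.resize(d["image"][v:v+75 if c=="top" else v+75,u:u+130][:,:,::-1],None,fx=4,fy=4,interpolation=cv2.INTER_CUBIC)
    for i in(-99,-33,33,99):
        q=np.array([[30,30],[30,-30],[-30,-30],[-30,30]])+[0,i]
        V=np.c_[q@np.array([[np.cos(W),np.sin(W)],[-np.sin(W),np.cos(W)]])+[X,Y],np.full(4,18.)]
        cv2.polylines(im,[np.round((P(d,V)-[u,v])*4+2).astype(np.int32)],True,(255,0,255),1)
    m=sil(d,n,*s)[v:v+75,u:u+130].astype(np.uint8)
    cv2.drawContours(im,cv2.findContours(cv2.resize(m,None,fx=4,fy=4,interpolation=0),0,2)[0],-1,(0,255,255),1)
    out.append(im)
cv2.imwrite(fn,np.vstack(out))
E
python3 ovt.py square 498.5 116.9 109 .148 pics/p1.png
```

```text
t 8.25 pos [496.5 115.1 145.1] xang 1.717 tilt 0.0025 w 27.9 gf 30.0 F [ 0.5 -0.7 -3.4]
units [-0.03  0.11  4.08]
```

View pics/p1.png

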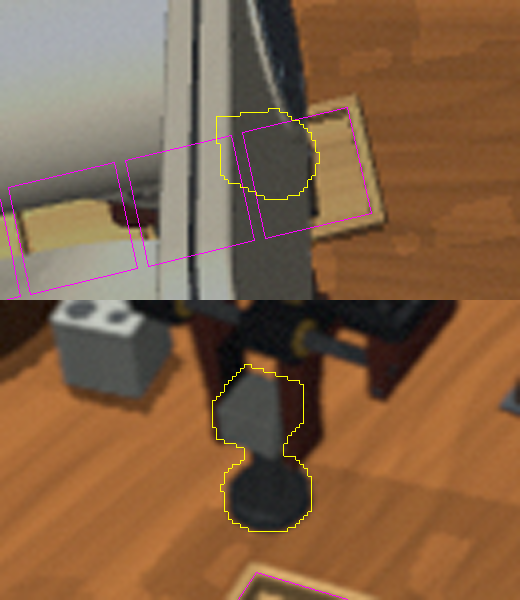

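The held square lies on its model in the side view and the tray outline fits in both views, so I lower it.

Request:
{"method": "move_arm", "body": {"steps": [[[0,0.1,0.5],0,1],[[0,0,0.7],0,1],[[0,0,0.7],0,1],[[0,0,0.7],0,1],[[0,0,0.6],0,1],[[0,0,0.4],0,1],[[0,0,0.25],0,1],[[0,0,0.1],0,1],[[0,0,0.1],0,1],[[0,0,0],0,1],[[0,0,0],0,1]]}}

```text
t: 9.27
ee_pos: [500.6, 115.4, 45.5]
orientation: [2.055, 2.376, 0.001]
ft_force: [-0.2, 1.0, -3.5]
width: 27.9
grasp_force: 30.0
```

```bash
python3 go.py 499 114.5 43.5
```

```text
t 9.27 pos [500.6 115.4  45.5] xang 1.716 tilt 0.001 w 27.9 gf 30.0 F [-0.2  1.  -3.5]
units [-0.03 -0.07  0.08]
```

Request:
{"method": "move_arm", "body": {"steps": [[[0,0,0.05],0,1],[[0,0,0.04],0,1],[[0,0,0],0,1],[[0,0,0],0,1]]}}

```text
t: 9.6
ee_pos: [500.7, 115.6, 43.2]
orientation: [2.054, 2.376, 0.002]
ft_force: [0.3, 0.4, 2.3]
width: 27.8
grasp_force: 30.0
```

```bash
python3 go.py 499 114.5 43.5
```

```text
t 9.6 pos [500.7 115.6  43.2] xang 1.716 tilt 0.0014 w 27.8 gf 30.0 F [0.3 0.4 2.3]
units [-0.03 -0.07 -0.01]
```

Touchdown shows in the force reading (+2.3 N, at the expected height). I release and rise.

Request:
{"method": "move_arm", "body": {"steps": [[[0,0,0],0,0.6],[[0,0,0],0,0.4],[[0,0,0],0,0.2],[[0,0,0],0,0],[[0,0,0],0,0],[[0,0,0],0,0],[[0,0,-0.5],0,0],[[0,0,-0.8],0,0],[[0,0,-0.8],0,0],[[0,0,-0.8],0,0],[[0,0,-0.8],0,0],[[0,0,0],0,0]]}}

```text
t: 10.6
ee_pos: [502.3, 115.8, 138.5]
orientation: [2.053, 2.374, 0.007]
ft_force: [0.0, 0.0, 1.0]
width: 87.6
grasp_force: 0.0
```

```bash
python3 go.py 489.8 -204.8 130
```

```text
t 10.6 pos [502.3 115.8 138.5] xang 1.716 tilt 0.0058 w 87.6 gf 0.0 F [0. 0. 1.]
units [-12.62  -2.35   0.32]
```

Request:
{"method": "move_arm", "body": {"steps": [[[-0.8,-0.15,0],0,0],[[-0.8,-0.15,0],0,0],[[-0.8,-0.15,0],0,0],[[-0.8,-0.15,0],0,0],[[-0.8,-0.15,0],0,0],[[-0.8,-0.15,0],0,0],[[-0.8,-0.15,0],0,0],[[-0.8,-0.15,0],0,0],[[-0.8,-0.15,0],0,0],[[-0.8,-0.15,0],0,0],[[-0.8,-0.15,0],0,0],[[-0.8,-0.15,0],0,0],[[-0.8,-0.15,0],0,0],[[-0.8,-0.15,0],0,0],[[-0.8,-0.15,0],0,0],[[-0.6,-0.1,0],0,0],[[0,0,0],0,0],[[0,0,0],0,0],[[0,0,0],0,0]]}}

```text
t: 12.18
ee_pos: [486.9, -204.2, 134.6]
orientation: [-2.054, -2.375, 0.0]
ft_force: [-0.1, 0.9, -0.1]
width: 87.9
grasp_force: 0.0
```

```bash
python3 go.py 489.8 -204.8 44
```

```text
t 12.18 pos [ 486.9 -204.2  134.6] xang 1.715 tilt 0.0013 w 87.9 gf 0.0 F [-0.1  0.9 -0.1]
units [-0.04  0.11  3.62]
```

Request:
{"method": "move_arm", "body": {"steps": [[[0,0.1,0.5],0,0],[[0,0,0.7],0,0],[[0,0,0.7],0,0],[[0,0,0.7],0,0],[[0,0,0.6],0,0],[[0,0,0.4],0,0],[[0,0,0.05],0,0],[[0,0,0],0,0.3],[[0,0,0],0,0.4],[[0,0,0],0,0.5],[[0,0,0],0,0.6],[[0,0,0],0,0.8],[[0,0,0],0,1],[[0,0,0],0,1],[[0,0,0],0,1],[[0,0,0],0,1],[[0,0,0],0,1],[[0,0,0],0,1],[[0,0,0],0,1],[[0,0,0],0,1]]}}

```text
t: 13.85
ee_pos: [489.9, -204.5, 44.0]
orientation: [2.055, 2.376, -0.0]
ft_force: [-1.5, -1.0, 4.8]
width: 35.2
grasp_force: 30.0
```

```bash
python3 go.py 489.8 -204.8 146
```

```text
t 13.85 pos [ 489.9 -204.5   44. ] xang 1.716 tilt 0.0001 w 35.2 gf 30.0 F [-1.5 -1.   4.8]
units [-0.01 -0.01 -4.08]
```

Request:
{"method": "move_arm", "body": {"steps": [[[0,0,-0.2],0,1],[[0,0,-0.3],0,1],[[0,0,-0.3],0,1],[[0,0,0],0,1],[[0,0,0],0,1]]}}

```text
t: 14.27
ee_pos: [490.4, -204.6, 64.6]
orientation: [2.054, 2.375, 0.001]
ft_force: [0.6, 0.3, -2.4]
width: 35.3
grasp_force: 30.0
```

```bash
python3 go.py 489.8 -204.8 146; python3 ovt.py mushroom 489.9 -204.5 29 0 pics/p2.png
```

```text
t 14.27 pos [ 490.4 -204.6   64.6] xang 1.716 tilt 0.0015 w 35.3 gf 30.0 F [ 0.6  0.3 -2.4]
units [-0.01 -0.02 -3.25]
```

View pics/p2.png

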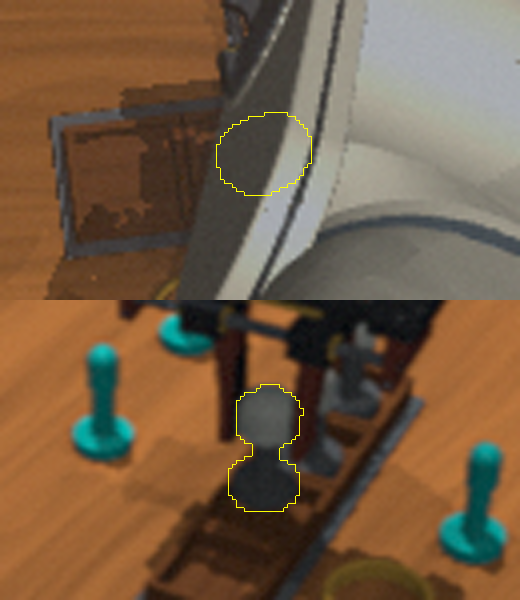

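The mushroom hangs upright on its model at side-crop (265,450), so I carry it on.

Request:
{"method": "move_arm", "body": {"steps": [[[0,0,-0.6],0,1],[[0,0,-0.8],0,1],[[0,0,-0.8],0,1],[[0,0,-0.8],0,1],[[0.4,0,-0.3],0,1],[[0.8,0.1,0],0,1],[[0.8,0.1,0],0,1],[[0.8,0.1,0],0,1],[[0.8,0.1,0],0,1],[[0.8,0.1,0],0,1],[[0.8,0.1,0],0,1],[[0.8,0.1,0],0,1],[[0.8,0.1,0],0,1],[[0.8,0.1,0],0,1],[[0.8,0.1,0],0,1],[[0.8,0.1,0],0,1],[[0.8,0.1,0],0,1],[[0.8,0.1,0],0,1],[[0.8,0.1,0],0,1],[[0.8,0.1,0],0,1]]}}

```text
t: 16.03
ee_pos: [481.1, 109.1, 145.6]
orientation: [-2.054, -2.376, 0.002]
ft_force: [-0.5, -0.6, -2.4]
width: 34.7
grasp_force: 30.0
```

Request:
{"method": "move_arm", "body": {"steps": [[[0,0,0],0,1],[[0,0,0],0,1]]}}

```text
t: 16.2
ee_pos: [481.3, 108.7, 145.7]
orientation: [-2.052, -2.378, 0.002]
ft_force: [0.6, -0.2, -2.7]
width: 35.1
grasp_force: 30.0
```

```bash
python3 go.py 482.7 181 41
```

```text
t 16.2 pos [481.3 108.7 145.7] xang 1.718 tilt 0.0013 w 35.1 gf 30.0 F [ 0.6 -0.2 -2.7]
units [2.85 0.48 4.19]
```

Request:
{"method": "move_arm", "body": {"steps": [[[0.7,0.12,0],0,1],[[0.8,0.12,0],0,1],[[0.8,0.12,0],0,1],[[0.55,0.12,0],0,1],[[0,0,0.4],0,1],[[0,0,0.7],0,1],[[0,0,0.7],0,1],[[0,0,0.7],0,1],[[0,0,0.6],0,1],[[0,0,0.4],0,1],[[0,0,0.25],0,1],[[0,0,0.15],0,1],[[0,0,0.1],0,1],[[0,0,0.05],0,1],[[0,0,0],0,1],[[0,0,0],0,1]]}}

```text
t: 17.53
ee_pos: [484.3, 180.1, 45.7]
orientation: [2.054, 2.376, 0.001]
ft_force: [-0.1, 0.0, -1.9]
width: 35.1
grasp_force: 30.0
```

```bash
python3 go.py 482.7 181 41
```

```text
t 17.53 pos [484.3 180.1  45.7] xang 1.716 tilt 0.001 w 35.1 gf 30.0 F [-0.1  0.  -1.9]
units [ 0.04 -0.06  0.19]
```

Request:
{"method": "move_arm", "body": {"steps": [[[0,0,0.07],0,1],[[0,0,0.05],0,1],[[0,0,0.03],0,1],[[0,0,0.02],0,1],[[0,0,0],0,1],[[0,0,0],0,1]]}}

```text
t: 18.03
ee_pos: [483.9, 180.0, 41.1]
orientation: [2.055, 2.376, 0.0]
ft_force: [-0.0, -0.8, -0.3]
width: 35.1
grasp_force: 30.0
```

Request:
{"method": "move_arm", "body": {"steps": [[[0,0,0.03],0,1],[[0,0,0],0,1],[[0,0,0],0,1]]}}

```text
t: 18.28
ee_pos: [483.9, 180.0, 41.0]
orientation: [2.055, 2.376, 0.0]
ft_force: [-3.5, -0.7, 9.7]
width: 34.9
grasp_force: 30.0
```

Firm contact, so I release and rise.

Request:
{"method": "move_arm", "body": {"steps": [[[0,0,-0.02],0,0.5],[[0,0,0],0,0.3],[[0,0,0],0,0.2],[[0,0,0],0,0],[[0,0,0],0,0],[[0,0,0],0,0],[[0,0,-0.5],0,0],[[0,0,-0.8],0,0],[[0,0,-0.8],0,0],[[0,0,-0.8],0,0],[[0,0,-0.8],0,0],[[0,0,0],0,0]]}}

```text
t: 19.28
ee_pos: [486.0, 180.7, 136.5]
orientation: [2.053, 2.374, 0.008]
ft_force: [0.8, 0.6, 0.8]
width: 87.7
grasp_force: 0.0
```

```bash
python3 go.py 491.1 -263.1 138
```

```text
t 19.28 pos [486.  180.7 136.5] xang 1.716 tilt 0.0058 w 87.7 gf 0.0 F [0.8 0.6 0.8]
units [-17.6   -2.36  -0.09]
```

Request:
{"method": "move_arm", "body": {"steps": [[[-0.9,-0.12,0],0,0],[[-0.9,-0.12,0],0,0],[[-0.9,-0.12,0],0,0],[[-0.9,-0.12,0],0,0],[[-0.9,-0.12,0],0,0],[[-0.9,-0.12,0],0,0],[[-0.9,-0.12,0],0,0],[[-0.9,-0.12,0],0,0],[[-0.9,-0.12,0],0,0],[[-0.9,-0.12,0],0,0],[[-0.9,-0.12,0],0,0],[[-0.9,-0.12,0],0,0],[[-0.9,-0.12,0],0,0],[[-0.9,-0.12,0],0,0],[[-0.9,-0.12,0],0,0],[[-0.9,-0.12,0],0,0],[[-0.9,-0.12,0],0,0],[[-0.9,-0.12,0],0,0],[[-0.9,-0.12,0],0,0],[[-0.5,-0.08,0],0,0]]}}

```text
t: 20.95
ee_pos: [488.8, -265.9, 132.4]
orientation: [-2.056, -2.375, 0.0]
ft_force: [-0.1, -0.0, -0.3]
width: 87.9
grasp_force: 0.0
```

Request:
{"method": "move_arm", "body": {"steps": [[[0,0,0],0,0],[[0,0,0],0,0],[[0,0,0],0,0]]}}

```text
t: 21.2
ee_pos: [488.5, -262.9, 132.7]
orientation: [-2.054, -2.376, 0.0]
ft_force: [-0.5, 1.1, -0.4]
width: 87.8
grasp_force: 0.0
```

```bash
python3 go.py 491.1 -263.1 45
python3 - <<'E'
from h import *
d=cams.get_image("side");v,u=110,290
im=cv2.resize(d["image"][v:v+100,u:u+120][:,:,::-1],None,fx=5,fy=5,interpolation=cv2.INTER_CUBIC)
for n,x,y in(("slim",491.1,-263.1),("cone",502.5,-331.8)):
    m=sil(d,n,x,y,9,0)[v:v+100,u:u+120].astype(np.uint8)
    cv2.drawContours(im,cv2.findContours(cv2.resize(m,None,fx=5,fy=5,interpolation=0),0,2)[0],-1,(0,255,255),1)
cv2.imwrite("pics/p3.png",im)
E
```

```text
t 21.2 pos [ 488.5 -262.9  132.7] xang 1.716 tilt 0.0014 w 87.8 gf 0.0 F [-0.5  1.1 -0.4]
units [-0.03  0.1   3.51]
```

View pics/p3.png

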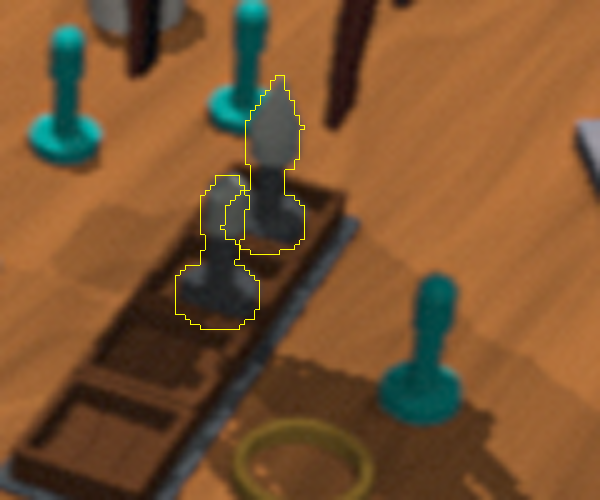

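The steel slim's head matches its model at crop (222,205), with the turquoise look-alikes well clear of it. I descend and grip.

Request:
{"method": "move_arm", "body": {"steps": [[[-0.05,0.1,0.5],0,0],[[0,0,0.7],0,0],[[0,0,0.7],0,0],[[0,0,0.7],0,0],[[0,0,0.5],0,0],[[0,0,0.3],0,0],[[0,0,0.11],0,0.2],[[0,0,0],0,0.4],[[0,0,0],0,0.5],[[0,0,0],0,0.6],[[0,0,0],0,0.7],[[0,0,0],0,0.8],[[0,0,0],0,1],[[0,0,0],0,1],[[0,0,0],0,1],[[0,0,0],0,1],[[0,0,0],0,1],[[0,0,0],0,1],[[0,0,0],0,1],[[0,0,0],0,1]]}}

```text
t: 22.92
ee_pos: [491.6, -264.8, 45.5]
orientation: [-2.055, -2.376, 0.0]
ft_force: [-0.6, -0.4, 0.6]
width: 19.6
grasp_force: 30.0
```

Request:
{"method": "move_arm", "body": {"steps": [[[0,0,0],0,1],[[0,0,0],0,1],[[0,0,0],0,1],[[0,0,0],0,1]]}}

```text
t: 23.25
ee_pos: [491.6, -264.8, 45.4]
orientation: [-2.055, -2.376, 0.0]
ft_force: [-1.2, 0.1, 2.1]
width: 19.6
grasp_force: 30.0
```

```bash
python3 go.py 491.1 -263.1 146
```

```text
t 23.25 pos [ 491.6 -264.8   45.4] xang 1.716 tilt 0.0001 w 19.6 gf 30.0 F [-1.2  0.1  2.1]
units [ 0.07 -0.01 -4.02]
```

Request:
{"method": "move_arm", "body": {"steps": [[[0,0,-0.3],0,1],[[0,0,-0.7],0,1],[[0,0,-0.8],0,1],[[0,0,-0.8],0,1],[[0,0,-0.8],0,1],[[0.3,0,-0.6],0,1],[[0.6,0.08,0],0,1],[[0.9,0.09,0],0,1],[[0.9,0.09,0],0,1],[[0.9,0.09,0],0,1],[[0.9,0.09,0],0,1],[[0.9,0.09,0],0,1],[[0.9,0.09,0],0,1],[[0.9,0.09,0],0,1],[[0.9,0.09,0],0,1],[[0.9,0.09,0],0,1],[[0.9,0.09,0],0,1],[[0.9,0.09,0],0,1],[[0.9,0.09,0],0,1],[[0.9,0.09,0],0,1]]}}

```text
t: 24.92
ee_pos: [475.6, 53.2, 144.6]
orientation: [-2.054, -2.376, 0.002]
ft_force: [0.3, 0.1, -2.3]
width: 19.4
grasp_force: 30.0
```

Request:
{"method": "move_arm", "body": {"steps": [[[0.9,0.09,0],0,1],[[0.9,0.09,0],0,1],[[0.9,0.09,0],0,1],[[0.9,0.09,0],0,1],[[0.9,0.09,0],0,1],[[0.9,0.09,0],0,1],[[0.8,0.08,0],0,1],[[0.5,0.05,0],0,1],[[0,0,0],0,1],[[0,0,0],0,1],[[0,0,0],0,1]]}}

```text
t: 25.83
ee_pos: [468.8, 219.0, 145.0]
orientation: [-2.054, -2.376, 0.002]
ft_force: [-0.3, -0.0, -2.5]
width: 19.3
grasp_force: 30.0
```

```bash
python3 go.py 467 245 42.4
```

```text
t 25.83 pos [468.8 219.  145. ] xang 1.716 tilt 0.0013 w 19.3 gf 30.0 F [-0.3 -0.  -2.5]
units [1.04 0.08 4.1 ]
```

Request:
{"method": "move_arm", "body": {"steps": [[[0.6,0.04,0],0,1],[[0.44,0.04,0],0,1],[[0,0,0.4],0,1],[[0,0,0.7],0,1],[[0,0,0.7],0,1],[[0,0,0.7],0,1],[[0,0,0.6],0,1],[[0,0,0.4],0,1],[[0,0,0.25],0,1],[[0,0,0.15],0,1],[[0,0,0.05],0,1],[[0,0,0.05],0,1],[[0,0,0],0,1],[[0,0,0],0,1],[[0,0,0],0,1]]}}

```text
t: 27.08
ee_pos: [468.1, 245.8, 46.0]
orientation: [2.055, 2.376, 0.002]
ft_force: [-0.9, 0.4, -3.4]
width: 19.5
grasp_force: 30.0
```

```bash
python3 go.py 467 245 42.4
```

```text
t 27.08 pos [468.1 245.8  46. ] xang 1.716 tilt 0.0011 w 19.5 gf 30.0 F [-0.9  0.4 -3.4]
units [-0.02 -0.05  0.14]
```

Request:
{"method": "move_arm", "body": {"steps": [[[0,0,0.06],0,1],[[0,0,0.05],0,1],[[0,0,0.03],0,1],[[0,0,0],0,1],[[0,0,0],0,1]]}}

```text
t: 27.5
ee_pos: [467.8, 245.7, 42.4]
orientation: [2.055, 2.376, 0.0]
ft_force: [-1.3, -0.4, 4.8]
width: 19.3
grasp_force: 30.0
```

Touchdown at the expected height, so I release and rise.

Request:
{"method": "move_arm", "body": {"steps": [[[0,0,0],0,0.6],[[0,0,0],0,0.4],[[0,0,0],0,0.2],[[0,0,0],0,0],[[0,0,0],0,0],[[0,0,0],0,0],[[0,0,0],0,0],[[0,0,-0.5],0,0],[[0,0,-0.8],0,0],[[0,0,-0.8],0,0],[[0,0,-0.8],0,0],[[0,0,-0.8],0,0],[[0,0,0],0,0],[[0,0,0],0,0]]}}

```text
t: 28.67
ee_pos: [468.5, 246.0, 136.1]
orientation: [2.054, 2.375, 0.005]
ft_force: [-1.2, 0.1, -0.8]
width: 87.7
grasp_force: 0.0
```

```bash
python3 go.py 502.5 -331.8 138
```

```text
t 28.67 pos [468.5 246.  136.1] xang 1.716 tilt 0.0032 w 87.7 gf 0.0 F [-1.2  0.1 -0.8]
units [-23.06  -1.99  -0.11]
```

Request:
{"method": "move_arm", "body": {"steps": [[[-0.6,-0.08,0],0,0],[[-0.9,-0.08,0],0,0],[[-0.9,-0.08,0],0,0],[[-0.9,-0.08,0],0,0],[[-0.9,-0.08,0],0,0],[[-0.9,-0.08,0],0,0],[[-0.9,-0.08,0],0,0],[[-0.9,-0.08,0],0,0],[[-0.9,-0.08,0],0,0],[[-0.9,-0.08,0],0,0],[[-0.9,-0.08,0],0,0],[[-0.9,-0.08,0],0,0],[[-0.9,-0.08,0],0,0],[[-0.9,-0.08,0],0,0],[[-0.9,-0.08,0],0,0],[[-0.9,-0.08,0],0,0],[[-0.9,-0.08,0],0,0],[[-0.9,-0.08,0],0,0],[[-0.9,-0.08,0],0,0],[[-0.9,-0.08,0],0,0]]}}

```text
t: 30.33
ee_pos: [491.1, -198.9, 133.4]
orientation: [-2.054, -2.375, 0.001]
ft_force: [-0.7, -0.4, 0.2]
width: 87.4
grasp_force: 0.0
```

Request:
{"method": "move_arm", "body": {"steps": [[[-0.8,-0.08,0],0,0],[[-0.8,-0.08,0],0,0],[[-0.8,-0.08,0],0,0],[[-0.8,-0.08,0],0,0],[[-0.8,-0.08,0],0,0],[[-0.5,0,0],0,0],[[0,0,0],0,0],[[0,0,0],0,0],[[0,0,0],0,0]]}}

```text
t: 31.08
ee_pos: [497.8, -309.7, 133.8]
orientation: [-2.054, -2.375, -0.0]
ft_force: [0.1, 0.3, 0.0]
width: 87.8
grasp_force: 0.0
```

```bash
python3 go.py 502.5 -331.8 44.5
```

```text
t 31.08 pos [ 497.8 -309.7  133.8] xang 1.716 tilt 0.0017 w 87.8 gf 0.0 F [0.1 0.3 0. ]
units [-0.91  0.06  3.57]
```

Request:
{"method": "move_arm", "body": {"steps": [[[-0.9,0.06,0],0,0],[[0,0,0.4],0,0],[[0,0,0.7],0,0],[[0,0,0.7],0,0],[[0,0,0.7],0,0],[[0,0,0.6],0,0],[[0,0,0.3],0,0],[[0,0,0.17],0,0.2],[[0,0,0],0,0.4],[[0,0,0],0,0.5],[[0,0,0],0,0.6],[[0,0,0],0,0.7],[[0,0,0],0,0.8],[[0,0,0],0,1],[[0,0,0],0,1],[[0,0,0],0,1],[[0,0,0],0,1],[[0,0,0],0,1],[[0,0,0],0,1],[[0,0,0],0,1]]}}

```text
t: 32.75
ee_pos: [503.0, -332.9, 45.2]
orientation: [-2.055, -2.376, 0.0]
ft_force: [-0.0, 0.2, 1.6]
width: 25.2
grasp_force: 30.0
```

Request:
{"method": "move_arm", "body": {"steps": [[[0,0,0],0,1],[[0,0,0],0,1]]}}

```text
t: 32.92
ee_pos: [503.0, -332.9, 45.2]
orientation: [-2.055, -2.376, 0.0]
ft_force: [-0.0, -0.4, 1.8]
width: 25.3
grasp_force: 30.0
```

```bash
python3 go.py 502.5 -331.8 146
```

```text
t 32.92 pos [ 503.  -332.9   45.2] xang 1.716 tilt 0.0001 w 25.3 gf 30.0 F [-0.  -0.4  1.8]
units [ 0.05 -0.02 -4.03]
```

Request:
{"method": "move_arm", "body": {"steps": [[[0,0,-0.3],0,1],[[0,0,-0.7],0,1],[[0,0,-0.8],0,1],[[0,0,-0.8],0,1],[[0,0,-0.8],0,1],[[0.3,0,-0.7],0,1],[[0.6,0.06,0],0,1],[[0.9,0.06,0],0,1],[[0.9,0.06,0],0,1],[[0.9,0.06,0],0,1],[[0.9,0.06,0],0,1],[[0.9,0.06,0],0,1],[[0.9,0.06,0],0,1],[[0.9,0.06,0],0,1],[[0.9,0.06,0],0,1],[[0.9,0.06,0],0,1],[[0.9,0.06,0],0,1],[[0.9,0.06,0],0,1],[[0.9,0.06,0],0,1],[[0.9,0.06,0],0,1]]}}

```text
t: 34.58
ee_pos: [476.9, -16.3, 146.8]
orientation: [-2.054, -2.375, 0.001]
ft_force: [-0.0, -0.5, -1.9]
width: 25.0
grasp_force: 30.0
```

Request:
{"method": "move_arm", "body": {"steps": [[[0.9,0.06,0],0,1],[[0.9,0.06,0],0,1],[[0.9,0.06,0],0,1],[[0.9,0.06,0],0,1],[[0.9,0.06,0],0,1],[[0.9,0.06,0],0,1],[[0.9,0.06,0],0,1],[[0.9,0.06,0],0,1],[[0.9,0.06,0],0,1],[[0.9,0.06,0],0,1],[[0.9,0.06,0],0,1],[[0.9,0.06,0],0,1],[[0.9,0.06,0],0,1],[[0.6,0.04,0],0,1],[[0.4,0,0],0,1],[[0,0,0],0,1],[[0,0,0],0,1],[[0,0,0],0,1]]}}

```text
t: 36.08
ee_pos: [452.2, 298.1, 147.2]
orientation: [-2.055, -2.376, 0.002]
ft_force: [0.4, -0.7, -2.4]
width: 25.0
grasp_force: 30.0
```

```bash
python3 go.py 451.3 309.2 42.2
```

```text
t 36.08 pos [452.2 298.1 147.2] xang 1.716 tilt 0.0013 w 25.0 gf 30.0 F [ 0.4 -0.7 -2.4]
units [0.45 0.03 4.2 ]
```

Request:
{"method": "move_arm", "body": {"steps": [[[0.44,0,0],0,1],[[0,0,0.4],0,1],[[0,0,0.7],0,1],[[0,0,0.7],0,1],[[0,0,0.7],0,1],[[0,0,0.6],0,1],[[0,0,0.4],0,1],[[0,0,0.25],0,1],[[0,0,0.15],0,1],[[0,0,0.1],0,1],[[0,0,0.08],0,1],[[0,0,0],0,1],[[0,0,0],0,1],[[0,0,0],0,1]]}}

```text
t: 37.25
ee_pos: [451.6, 310.1, 46.2]
orientation: [2.055, 2.376, 0.002]
ft_force: [-0.8, -0.9, -2.2]
width: 25.1
grasp_force: 30.0
```

```bash
python3 go.py 451.3 309.2 42.2
```

```text
t 37.25 pos [451.6 310.1  46.2] xang 1.716 tilt 0.001 w 25.1 gf 30.0 F [-0.8 -0.9 -2.2]
units [-0.03 -0.02  0.16]
```

Request:
{"method": "move_arm", "body": {"steps": [[[0,0,0.07],0,1],[[0,0,0.06],0,1],[[0,0,0.03],0,1],[[0,0,0],0,1],[[0,0,0],0,1]]}}

```text
t: 37.67
ee_pos: [451.4, 310.0, 42.1]
orientation: [2.055, 2.376, 0.001]
ft_force: [-2.0, 0.2, 5.7]
width: 25.2
grasp_force: 30.0
```

Touchdown. I release, rise clear, and draw back along the tool's −x so the tray shows.

Request:
{"method": "move_arm", "body": {"steps": [[[0,0,0],0,0.6],[[0,0,0],0,0.4],[[0,0,0],0,0.2],[[0,0,0],0,0],[[0,0,0],0,0],[[0,0,0],0,0],[[0,0,0],0,0],[[0,0,-0.5],0,0],[[0,0,-0.8],0,0],[[0,0,-0.8],0,0],[[0,0,-0.8],0,0],[[0,0,-0.8],0,0],[[0,0,-0.8],0,0],[[0,0,-0.4],0,0],[[0,0,0],0,0]]}}

```text
t: 38.92
ee_pos: [452.6, 310.8, 167.1]
orientation: [2.054, 2.375, 0.008]
ft_force: [-0.3, 0.0, 0.5]
width: 87.5
grasp_force: 0.0
```

Request:
{"method": "move_arm", "body": {"steps": [[[-0.9,0,0],0,0],[[-0.9,0,0],0,0],[[-0.9,0,0],0,0],[[-0.9,0,0],0,0],[[-0.9,0,0],0,0],[[-0.9,0,0],0,0],[[-0.9,0,0],0,0],[[-0.9,0,0],0,0],[[-0.9,0,0],0,0],[[-0.9,0,0],0,0],[[-0.9,0,0],0,0],[[-0.9,0,0],0,0],[[-0.9,0,0],0,0],[[-0.9,0,0],0,0],[[-0.9,0,0],0,0],[[-0.9,0,0],0,0],[[-0.9,0,0],0,0],[[-0.9,0,0],0,0],[[-0.9,0,0],0,0],[[0,0,0],0,0]]}}

```text
t: 40.58
ee_pos: [513.1, -116.0, 163.4]
orientation: [2.058, 2.374, -0.001]
ft_force: [0.5, 0.2, 0.0]
width: 87.9
grasp_force: 0.0
```

```bash
python3 go.py 451 -120 160
python3 - <<'E'
from h import *
out=[];S={"square":(499.5,118),"mushroom":(483.9,180),"slim":(467.8,245.7),"cone":(451.4,310)}
for c,u,v,w,h,k in(("top",95,185,150,80,4),("side",140,225,150,160,2)):
    d=cams.get_image(c)
    im=cv2.resize(d["image"][v:v+h,u:u+w][:,:,::-1],None,fx=k,fy=k,interpolation=cv2.INTER_CUBIC)
    for i in(-99,-33,33,99):
        q=np.array([[30,30],[30,-30],[-30,-30],[-30,30]])+[0,i];W=.24
        V=np.c_[q@np.array([[np.cos(W),np.sin(W)],[-np.sin(W),np.cos(W)]])+[474.9,213],np.full(4,18.)]
        cv2.polylines(im,[np.round((P(d,V)-[u,v])*k).astype(np.int32)],True,(255,0,255),1)
    for n,s in S.items():
        m=sil(d,n,*s,6,.148)[v:v+h,u:u+w].astype(np.uint8)
        cv2.drawContours(im,cv2.findContours(cv2.resize(m,None,fx=k,fy=k,interpolation=0),0,2)[0],-1,(0,255,255),1)
    out.append(cv2.copyMakeBorder(im,0,0,0,600-im.shape[1],0)[:320])
cv2.imwrite("pics/fin.png",np.vstack(out)[:600])
E
```

```text
t 40.58 pos [ 513.1 -116.   163.4] xang 1.713 tilt 0.0007 w 87.9 gf 0.0 F [0.5 0.2 0. ]
units [ 0.19 -2.48  0.14]
```

View pics/fin.png

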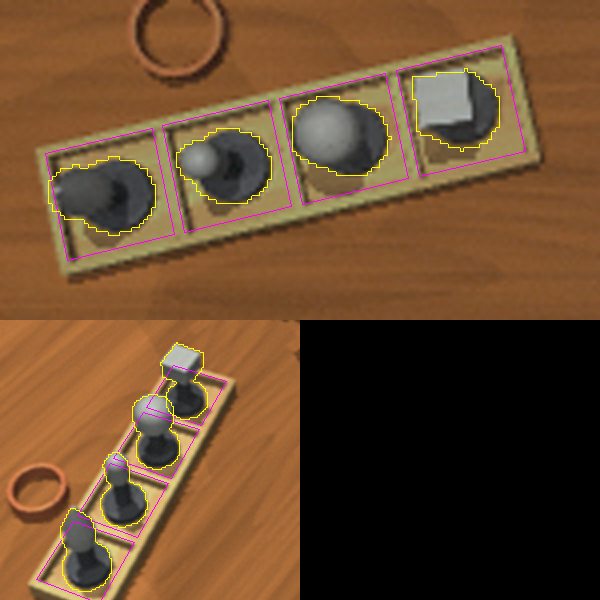

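Run:
```python
from h import *
ds={c:cams.get_image(c) for c in("top","side")}
# tray colour mask (light wood), stakes filled by hull; fit rect box with z fixed at 0
S={"square":(499.5,118),"mushroom":(483.9,180),"slim":(467.8,245.7),"cone":(451.4,310)}
M={}
for c,d in ds.items():
    h=cv2.cvtColor(d["image"],cv2.COLOR_RGB2HSV); m=((h[...,0]>19)&(h[...,0]<35)&(h[...,1]>60)&(h[...,2]>110)).astype(np.uint8)
    n,l,s,_=cv2.connectedComponentsWithStats(m); k=1+s[1:,4].argmax(); M[c]=(l==k)
    hull=np.zeros((420,560),np.uint8); cv2.fillConvexPoly(hull,cv2.convexHull(np.argwhere(l==k)[:,::-1].astype(np.int32)),1); M[c]=hull>0; print(c,s[k])
def box(d,x,y,w):
    q=np.array([[36,135],[36,-135],[-36,-135],[-36,135]])@np.array([[np.cos(w),np.sin(w)],[-np.sin(w),np.cos(w)]])+[x,y]
    m=np.zeros((420,560),np.uint8);cv2.fillConvexPoly(m,cv2.convexHull(np.round(P(d,np.r_[np.c_[q,np.zeros(4)],np.c_[q,np.full(4,18)]])*16).astype(np.int32)),1,shift=4);return m>0
for cs in(("top",),("side",),("top","side")):
    f=lambda v:-sum((box(ds[c],v[0],v[1],v[2]/100)&M[c]).sum()/(box(ds[c],v[0],v[1],v[2]/100)|M[c]).sum() for c in cs)
    s=np.array([474.9,213,24]);b=minimize(f,s,method="Nelder-Mead",options=dict(initial_simplex=s+np.r_[np.zeros((1,3)),np.diag([8,8,4])]))
    x,y,w=b.x;w/=100;print(cs,b.x.round(1),-b.fun/len(cs))
    for n,p in S.items():
        e=np.array(p)-[x,y]; print(n,np.round([e@[np.cos(w),np.sin(w)],e@[-np.sin(w),np.cos(w)]],1))
```

```text
top [ 104  194  125   60 1625]
side [ 155  273   87   99 1119]
('top',) [475.  214.4  25. ] 0.966871746332229
square [ -0.1 -99.4]
mushroom [  0.1 -35.5]
slim [ 0.8 32.2]
cone [ 0.8 98.5]
('side',) [479.1 208.1  23.8] 0.6277227722772277
square [ -1.5 -92.4]
mushroom [ -2.  -28.5]
slim [-2.2 39.2]
cone [ -2.9 105.5]
('top', 'side') [475.  213.1  23.8] 0.7888903900394026
square [  1.5 -98.2]
mushroom [  0.9 -34.3]
slim [ 0.7 33.4]
cone [-0.1 99.7]
```

All four stand within about 3 mm of their pocket centres, in mirrored order, and the arm is clear.

```bash
python3 -c "
from h import *
print(ctrl.close_job())"
```

```text
the job is handed in; nothing more can be done
None
```

All four stakes stand upright in the tray in mirrored order (cone, slim, mushroom, square from the robot's left), by my final fit within about 3 mm of their pocket centres, and the job was handed in at about 41 s; no verdict came back.

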